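# Hold the set-screw collar on the spindle flat against its spring washer

## Robot

A 6-joint arm with a two-finger parallel gripper is mounted at the origin on a cart in front of the work surface, level with it; the furniture and walls round the work are solid. World frame = base frame: x ahead of the robot, y to its left, z up, the work surface at z = 0. Lengths are in mm, angles in rad, forces in N, time in s.
With the tool pointing down it reaches from about 275 to 1000 mm from the base axis. Payload 8.4 kg.
Tool frame: the origin (TCP) lies at the very end of the fingers, on their centre line; the grasp point (between the pads) lies 19 mm behind it; z points along the fingers, y is the direction in which the jaws open and shut (so a half turn about z gives the same grasp; the last joint's range is limited). The gripper opens to 85 mm and grips with 20 to 120 N. Pads are 22 mm wide; open, the fingers measure 114 mm over their backs; the gripper's body (76 mm by 85 mm) begins 54 mm behind the grasp point. The pads swing forward as they close: fully open they stand 13 mm farther back than shut.
Start: joints at [-1.35, 0.353, 1.633, -0, 1.155, -0.002], TCP at [138.099, -609.554, 210.181] pointing down, gripper open.
Joint ranges: [-2.63, 2.63], [-0.92, 2.1], [0.06, 2.66], [-1.3, 4.44], [0, 2.69], [-3.02, 3.02]. Speed limits (rad/s): [2.22, 2.22, 2.79, 3.14, 3.14, 3.14].

## Interface

Orientations are given as [roll, pitch, yaw] about the fixed x, y, z axes, in that order (R = Rz(yaw) Ry(pitch) Rx(roll)).
In Python, from rig import r gives the robot as it stands.
- The arm moves only by the tool jog_arm, never from a script. Its argument "moves" is a list of rows, each an object with "grip": the gripper command: -1 is fully open, 1 is shut, values between are in proportion; "translation": the shift along the tool's x, y, z in m, a list of three; "twist": the turn, a rotation vector about the tool's x, y, z in rad, a list of three. In form: [{"grip": grip, "translation": [dx, dy, dz], "twist": [ax, ay, az]}, ...]. A call has 1 to 10 rows; each row shifts and turns the commanded pose from where the row before left it, along the tool's axes as they then stand; what a row does not reach is not made up. A row lasts 1/12 s, in which the tool goes at most 41.7 mm and 7.16 degrees, less where a joint would pass 70% of its speed; a pose out of reach is approached as far as the arm can. A call with a gripper value outside its range is refused whole. The fingers move at their own pace and stop on an object; "squeeze" is the grip in N (left out, the last holds). Time passes only in rows, so rows that do not move let the fingers close. It gives the time, the measured TCP pose, the force and the opening at its end, in the units of the state.
- r.sense(): the state, without advancing time (a new reading comes with each control period).
- r.grab_frame(name): name is "side" or "top"; returns (picture, depth): 400x640x3 uint8, red, green, blue; 400x640 float32, mm along the optical axis (not along the pixel's ray), 0 where there is no reading.
- r.calibration(name): a dict with "fx", "fy", "cx", "cy" (pixels), "k1" (the pictures are not rectified: a ray, as slopes to the right and down, at radius r is drawn at 1 + k1 r^2 times it, then the intrinsics apply), "R" (3x3) and "t" (3): a world point X has camera coordinates R X + t. Camera axes: x right, y down, z forward; pixel columns grow to the right and rows downward; lengths in mm; the calibration is good to about 2 mm. A picture is of the moment at which its call begins. calibration takes no time and is no camera call.
- r.sign_off(): hands the job in, once; it reports no verdict.
The state is a dict: "clock": time; "qpos": joint angles; "qvel": joint speeds; "joint_efforts": joint torques, N m; "eef_pos": TCP position; "tcp_rot": TCP orientation; "contact_force": force on the tool from outside, world axes, zero at the start; "wrist_torque": the same for the moment, N m; "opening": opening from 0.0 (shut) to 1.0 (fully open).
Only numpy, scipy, OpenCV 4.12 (cv2) and the standard library are available. Lean on these libraries where they do the work, as an engineer would, in place of code of your own. Each camera call takes 0.05 s, during which the arm holds its last target.

## Task

Swing the centre arm off the spindle to its open stop, feel for the flat on the bare spindle and bring it round to face the hex driver. Fit the set-screw collar over the spindle, its screw on that flat and pointing at the driver, press it down on the spring washer as far as it goes, and finish while still gripping it and holding it down there, ready for the screw to be tightened. Leave the plain spacer ring and the step gauge block where they are.

Things in the scene. Friction and masses are not known exactly. Their poses are not given: they have to be found in the camera images.
- spindle_top (a point): Spindle fixture, a fixed jig: centre of the spindle's top end, 100 mm above the worktop, on its upright axis. Axes are the FIXTURE's and do not turn with the spindle: z up, -y to the hex driver, +x to the arm's post. Spindle free from 60 mm up. Below: bearing nose 42 mm across, 31 to 50 mm up; housing 74 mm across; base plate 12 mm thick, from 42 mm before to 108 mm behind the axis.
- spindle_grip (a point): On the spindle axis, 90 mm up (fixture's axes): where to pinch. D-section: 26 mm across the round, one flat 19 mm wide, 21.5 mm from flat to round. Its heading is not given: it starts 43 to 126 deg clockwise (from above) of the driver; feel it (pads within 15 deg of it close 4.5 mm farther and pull it flush) or look. Turns easily (0.04 N m), stays put; 149 deg cw to 23 deg ccw of driver.
- centre_pivot (a point): A point on the centre arm's upright hinge axis, 80 mm to the fixture's +x side of the spindle axis, 138 mm up (the height of point centre_knob). Below it stands a round post, 22 mm across (27 mm at the hinge), 122 mm high.
- centre_knob (a point): Centre of the upright black knob at the end of the centre arm, 93.5 mm from the hinge axis: 16 mm across, from 117 to 151 mm above the worktop, this point 138 mm up. Pinch it from above; it may turn between the pads. The arm itself is a bar 16 mm wide, 107 to 117 mm up.
- centre_arm (a joint): Swing-away centre arm, a quarter turn between stops: 0 shut (points to the fixture's -x, over the spindle's end, in the way of fingers and collar), 1.57 open (points to the fixture's +y, clear); opens clockwise seen from above. Takes about 1.5 N at the knob and stays where it is left. Starts within 0.1 of shut.
- driver_tip (a point): Tip of the fixed hex driver (6 mm blade, black handle) pointing level at the spindle from the fixture's -y side: 42 mm off the spindle axis, 65 mm up, the height of the collar's screw when it is pressed right down. Its guide block is 26 mm wide, 78 mm high, 65 to 83 mm off the axis; the handle ends 150 mm off the axis and is 77 mm high.
- washer (a joint): Steel spring washer, 41 mm in diameter, round the foot of the spindle: 0 unpressed (top face 60 mm above the worktop), 0.005 pressed right down (top face 55 mm up). Its spring pushes up with 6 N at 0 and 13.5 N at 0.005, more than the collar weighs.
- collar_center (a point): Centre, half-way up, of the loose set-screw collar lying flat: steel ring 50 mm across, 20 mm high, bore 28 mm, up to 0.3 kg. One screw stands out towards its own -y, half-way up, to 31 mm from the centre; in the bore its 8 mm point reaches to 9.3 mm, so it passes the spindle only over the flat (within some 15 deg). Grip across its own x. Screw starts within 46 deg of world -y.
- collar: The same collar; origin at the centre of its underside, axes as point collar_center. It lies in front of the fixture, left or right of the spacer ring.
- spacer_center (a point): Centre, 6 mm up, of a plain steel spacer ring with no screw: 44 mm across, 12 mm high, bore 30 mm; lies flat, not to be used.
- gauge_center (a point): A point 12 mm up in the ground-steel step gauge block, 23 x 48 x 30 mm, behind the fixture; not to be moved.
There are look-alikes about, which are no part of the job. Leave any blue look-alike of the collar alone.

How it is judged (in metres and radians):
On the way, in this order (a step that is already met when the one before it is completed fails the run):
1. the centre arm stands at its open stop (value of joint centre_arm above 1.4 rad), for 0.2 s.
2. the collar is down over the spindle, screw on the flat, within 3 mm of the washer or on it (horizontal distance between collar_center and spindle_top below 0.003 m and z of collar_center in the frame of spindle_top below -0.027 m), for 0.1 s.
At the end, for the whole second after the job is handed in: The centre arm is within 0.17 rad of its open stop; the collar is level on the spindle, its axis within 3 mm of the spindle's, its screw towards the driver within 0.17 rad; it presses the washer down at least 3.5 of its 5 mm and the gripper is still holding it, at rest (value of joint centre_arm above 1.4 rad and value of joint washer above 0.0035 m and horizontal distance between collar_center and spindle_top below 0.003 m and z of collar_center in the frame of spindle_top below -0.0325 m and angle between collar_center's own z axis and vertical below 0.06 rad and angle between the y axis of collar_center and the y axis of spindle_top, either way round below 0.17 rad and y of driver_tip in the frame of collar_center below -0.03 m and contact force between the fingers and collar above 3 N and linear speed of collar below 0.01 m/s); the arm keeps its last pose, push and grip.
It fails at once if the spacer ring or the step gauge block is pushed about (more than 30 mm) (distance of any of spacer_center, gauge_center from where it was at the start of the episode above 0.03 m).
It also fails if it takes over 64 s, if anything falls off the work surface, if the arm or the gripper's body presses on something with over 40 N, if the wrist force passes 120 N, or if a joint passes its speed limit or range.

## Working session

There is one attempt and no reset: what is moved stays moved. The work goes in short steps, Python scripts to look and compute and a tool call to move; the robot and the scene stay as the last step left them, time stands still between calls to the robot, and variables do not carry over. Pictures are saved under pics/ and viewed, and the job is handed in when it is done.

Besides the shell and the picture viewer there is one more tool, called after "Emit:" as a command line: name --argument value ..., lists and objects as JSON in quotes. jog_arm: Moves the arm, as the interface text tells. Its arguments: {"type":"object","properties":{"moves":{"type":"array"},"squeeze":{"type":"number"}},"required":["moves"]}

```bash
ls; mkdir -p pics; python3 - <<'E'
from rig import r
import cv2,numpy as np
np.set_printoptions(precision=4,suppress=True)
print(r.sense())
for n in("side","top"):
    p,d=r.grab_frame(n); cv2.imwrite(f"pics/{n}0.png",p[:,:,::-1]); np.savez(f"{n}0.npz",p=p,d=d); print(n,r.calibration(n))
E
```

```text
pics
{'clock': 0.0, 'qpos': array([-1.3504,  0.3536,  1.6341, -0.    ,  1.1552, -0.0024]), 'qvel': array([0.0009, 0.0007, 0.0004, 0.0013, 0.0025, 0.0012]), 'joint_efforts': array([  0.0026, -60.5242, -34.2068,   0.0003,   0.0093,  -0.0001]), 'eef_pos': array([ 137.9986, -609.0529,  209.4726]), 'tcp_rot': array([-3.1402,  0.    ,  0.2229]), 'contact_force': array([-0.0086,  0.0668,  0.4462]), 'wrist_torque': array([-0.0087,  0.0031, -0.0472]), 'opening': 0.9991234666486147}
side {'fx': 418.22754922981517, 'fy': 418.22754922981517, 'cx': 318.2781024038296, 'cy': 198.58590056288475, 'k1': -0.033153593245382265, 'R': array([[-0.8911, -0.4537,  0.0006],
       [-0.1634,  0.3196, -0.9334],
       [ 0.4233, -0.8318, -0.359 ]]), 't': array([465.3981, 216.876 , 639.2786])}
top {'fx': 390.8725836344487, 'fy': 390.8725836344487, 'cx': 329.0997299702611, 'cy': 203.23623530650679, 'k1': 0.022148677911236456, 'R': array([[ 0.0186, -0.9998,  0.0069],
       [-0.993 , -0.0193, -0.1168],
       [ 0.1169, -0.0046, -0.9931]]), 't': array([-50.7175, 560.7165, 880.2966])}
```

View pics/side0.png

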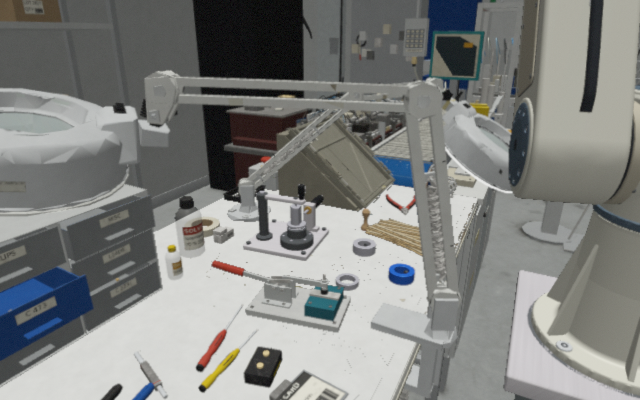

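View pics/top0.png

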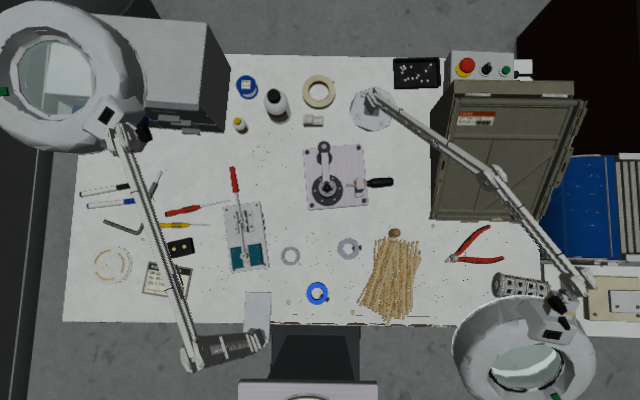

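```bash
cat > h.py <<'E'
from rig import r
import cv2,numpy as np
np.set_printoptions(precision=4,suppress=True)
def grab(n,tag):
    p,d=r.grab_frame(n); cv2.imwrite(f"pics/{n}{tag}.png",p[:,:,::-1]); np.savez(f"{n}{tag}.npz",p=p,d=d); return p,d
def ld(n,tag):
    z=np.load(f"{n}{tag}.npz"); return z['p'],z['d']
def crop(p,u0,u1,v0,v1,s,name):
    c=cv2.resize(p[v0:v1,u0:u1],None,fx=s,fy=s,interpolation=cv2.INTER_CUBIC); cv2.imwrite("pics/"+name,c[:,:,::-1])
def rays(n,uv):
    c=r.calibration(n); K=np.array([[c['fx'],0,c['cx']],[0,c['fy'],c['cy']],[0,0,1]])
    q=cv2.undistortPoints(np.array(uv,float).reshape(-1,1,2),K,np.array([c['k1'],0,0,0.]))[:,0]
    R=np.array(c['R']);t=np.array(c['t'])
    dirs=np.c_[q,np.ones(len(q))]@R
    return -R.T@t,dirs
def onz(n,uv,z):
    o,d=rays(n,uv); return o+d*((z-o[2])/d[:,2])[:,None]
def proj(n,X):
    c=r.calibration(n); K=np.array([[c['fx'],0,c['cx']],[0,c['fy'],c['cy']],[0,0,1]])
    R=np.array(c['R']);t=np.array(c['t'])
    return cv2.projectPoints(np.array(X,float).reshape(-1,1,3),cv2.Rodrigues(R)[0],t,K,np.array([c['k1'],0,0,0.]))[0][:,0]
E
python3 - <<'E'
from h import *
p,d=ld("top","0")
crop(p,295,400,135,215,7,"c1.png")
crop(p,270,370,230,310,7,"c2.png")
p,d=ld("side","0")
crop(p,230,330,180,260,8,"c3.png")
crop(p,320,420,230,300,7,"c4.png")
E
```

```text
(no output)
```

View pics/c1.png

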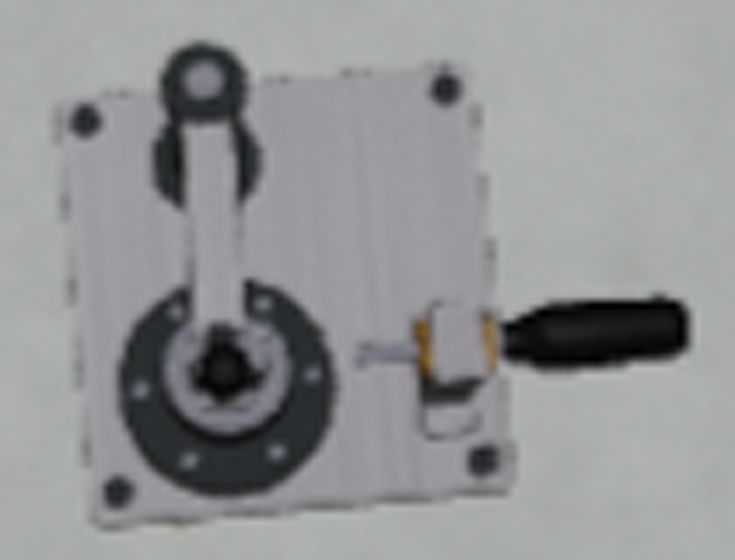

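View pics/c2.png

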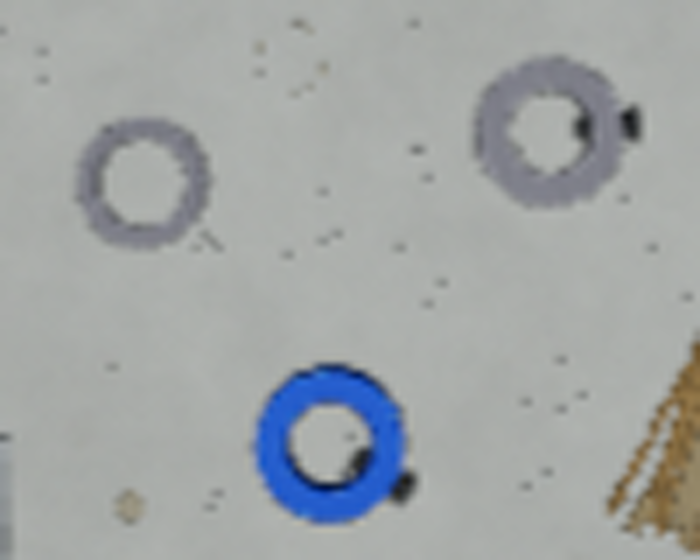

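View pics/c3.png

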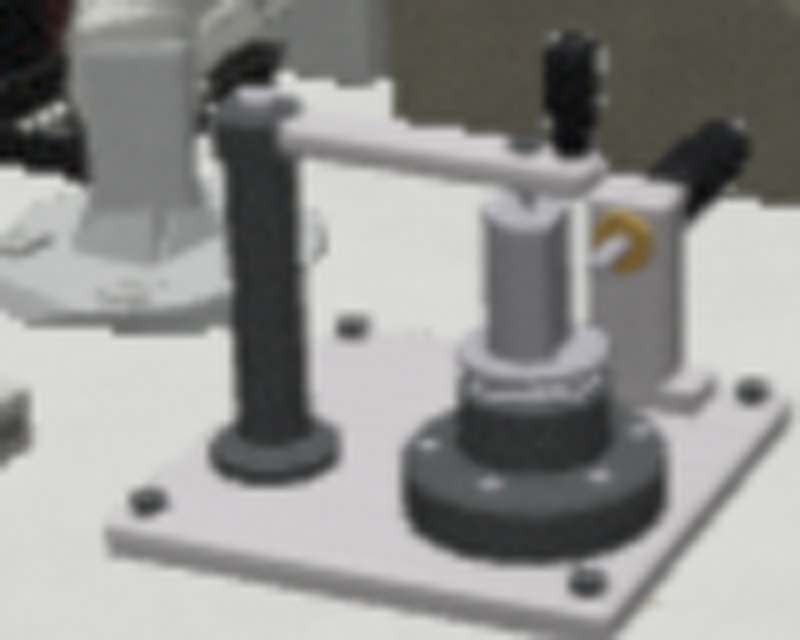

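View pics/c4.png

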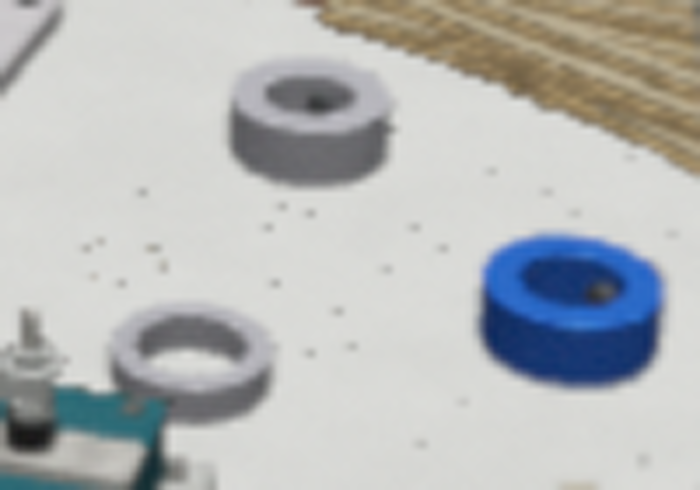

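```bash
python3 - <<'E'
from h import *
p,d=ld("top","0")
cr=lambda L,u0,v0,s:[[u0+(x+.5)/s-.5,v0+(y+.5)/s-.5] for x,y in L]
pl=onz("top",cr([(58,105),(462,65),(510,490),(97,525)],295,135,7),12)
print(pl); 
e1=pl[0]-pl[3]; e2=pl[1]-pl[2]
for e in(e1,e2):print(np.linalg.norm(e),np.degrees(np.arctan2(e[1],e[0])))
e1=pl[3]-pl[2]; e2=pl[0]-pl[1]
for e in(e1,e2):print(np.linalg.norm(e),np.degrees(np.arctan2(-e[0],e[1])))
print('scr',onz("top",cr([(85,122),(446,90),(484,461),(118,492)],295,135,7),12))
print('housing',onz("top",cr([(119,385),(336,385),(228,495)],295,135,7),31))
print('post top',onz("top",cr([(204,80)],295,135,7),122), 'knob',onz("top",cr([(220,370)],295,135,7),151))
print('driver tip',onz("top",cr([(360,353)],295,135,7),65),'handle end',onz("top",cr([(688,325)],295,135,7),65))
# side
ps="side"
print('side post top',onz(ps,cr([(258,100)],230,180,8),122),'knob top',onz(ps,cr([(573,45)],230,180,8),151))
print('side spindle top', onz(ps,cr([(528,212)],230,180,8),100))
# collar
hsv=cv2.cvtColor(p,cv2.COLOR_RGB2HSV)
for nm,(u0,u1,v0,v1),z in(("collar",(335,368,234,264),20),("spacer",(278,305,244,270),12)):
    print(nm); g=p[v0:v1,u0:u1].astype(int).sum(2)/3
    m=(g<150).astype(np.uint8); cs,_=cv2.findContours(m,cv2.RETR_EXTERNAL,cv2.CHAIN_APPROX_NONE)
    c=max(cs,key=cv2.contourArea); (x,y),rad=cv2.minEnclosingCircle(c); (ex,ey),ax,an=cv2.fitEllipse(c)
    print(x+u0,y+v0,rad,ex+u0,ey+v0,ax, onz("top",[[ex+u0,ey+v0]],z))
    dk=np.argwhere(g<70)
    print((dk+[v0,u0])[:,::-1].tolist())
print('ring/screw',onz("top",cr([(550,133)],270,230,7),20),onz("top",cr([(630,124),(583,126)],270,230,7),10))
E
```

```text
[[ 693.9682   25.9685   12.    ]
 [ 711.0377 -114.0507   12.    ]
 [ 562.6152 -131.8505   12.    ]
 [ 547.8844    8.85     12.    ]]
147.08330680376915 6.683618816305347
149.48604413411059 6.838620171623332
141.46947764114523 5.97684666917264
141.05584345987103 6.950543967413513
scr [[ 688.1391   16.4618   12.    ]
 [ 702.0331 -108.5786   12.    ]
 [ 572.425  -122.8869   12.    ]
 [ 559.3361    1.9687   12.    ]]
housing [[593.3538   1.7209  31.    ]
 [594.7852 -71.1535  31.    ]
 [556.899  -35.586   31.    ]]
post top [[674.3688 -25.8154 122.    ]] knob [[580.0711 -32.5806 151.    ]]
driver tip [[600.1799 -77.4521  65.    ]] handle end [[ 611.4477 -183.709    65.    ]]
side post top [[670.5021 -23.3899 122.    ]] knob top [[576.0241 -28.5908 151.    ]]
side spindle top [[593.3477 -33.8157 100.    ]]
collar
349.0 248.0 12.369417190551758 348.4699897766113 248.3310785293579 (20.06757354736328, 23.0283203125) [[457.8295 -87.388   20.    ]]
[[359, 246], [360, 246], [353, 247], [359, 247], [360, 247], [353, 248], [359, 248], [360, 248], [353, 249], [360, 249]]
spacer
290.0495491027832 255.65315341949463 9.755499839782715 290.07356548309326 255.63884449005127 (17.933147430419922, 18.63775062561035) [[438.2666  49.2535  12.    ]]
[]
ring/screw [[457.2572 -86.6301  20.    ]] [[ 460.8132 -114.1726   10.    ]
 [ 459.8412  -98.3003   10.    ]]
```

```bash
python3 - <<'E'
from h import *
p,d=ld("top","0")
print(proj("top",[[138,-609,210],[138,-609,400],[593,-34,100],[662,68,151]]))
def P(n,uv):
    u,v=uv; o,dr=rays(n,[uv]); z=d[int(v),int(u)]; return (o+dr*z)[0]
for uv in [(470,340),(520,310),(520,370),(575,330),(545,315),(550,250),(490,180),(430,140),(380,100),(560,290),(500,310),(500,370),(520,350),(460,320),(420,260),(600,300),(495,290),(530,290)]:
    print(uv,d[uv[1],uv[0]],P("top",uv))
E
```

```text
[[654.398  440.9973]
 [785.9044 518.3567]
 [326.7919 185.2471]
 [278.0462 147.2389]]
(470, 340) 702.7745 [ 298.8247 -295.6868  215.3   ]
(520, 310) 679.5062 [ 357.3288 -372.0761  245.9716]
(520, 370) 713.59143 [ 245.0797 -390.234   198.5257]
(575, 330) 637.9938 [ 333.5284 -439.7035  285.2865]
(545, 315) 647.55475 [ 354.7849 -396.9875  277.9611]
(550, 250) 618.97504 [ 460.6259 -387.327   319.1491]
(490, 180) 627.6194 [ 569.8752 -295.349   322.8717]
(430, 140) 755.02155 [ 667.7328 -231.449   205.8063]
(380, 100) 865.56024 [ 784.6554 -147.9287  107.8729]
(560, 290) 635.89124 [ 397.1164 -413.8093  294.7658]
(500, 310) 697.1451 [ 353.9543 -345.6944  227.6903]
(500, 370) 722.0812 [ 241.6051 -358.1659  189.4183]
(520, 350) 698.95636 [ 284.3527 -382.582   217.848 ]
(460, 320) 917.4614 [ 296.7995 -351.1768   -0.8495]
(420, 260) 924.96106 [ 433.7673 -257.4097    7.2794]
(600, 300) 906.0586 [ 352.1143 -664.8622   18.6096]
(495, 290) 889.53546 [ 370.6919 -419.3249   36.2844]
(530, 290) 872.74384 [ 374.0553 -489.0151   53.914 ]
```

Emit:
jog_arm --moves '[{"grip":-1,"translation":[0,0,-0.04],"twist":[0,0,0]},{"grip":-1,"translation":[0,0,-0.04],"twist":[0,0,0]},{"grip":-1,"translation":[0,0,-0.04],"twist":[0,0,0]},{"grip":-1,"translation":[0,0,-0.04],"twist":[0,0,0]},{"grip":-1,"translation":[0,0,-0.04],"twist":[0,0,0]},{"grip":-1,"translation":[0,0,-0.04],"twist":[0,0,0]},{"grip":-1,"translation":[0,0,0],"twist":[0,0,0]}]' --squeeze 30

```text
clock: 0.68
eef_pos: [138.6, -611.5, 459.1]
tcp_rot: [3.13, -0.0, 0.223]
contact_force: [-0.4, 0.2, 0.5]
opening: 0.997
```

Emit:
jog_arm --moves '[{"grip":-1,"translation":[0.028,-0.0234,0],"twist":[0,0,0]},{"grip":-1,"translation":[0.028,-0.0234,0],"twist":[0,0,0]},{"grip":-1,"translation":[0.028,-0.0234,0],"twist":[0,0,0]},{"grip":-1,"translation":[0.028,-0.0234,0],"twist":[0,0,0]},{"grip":-1,"translation":[0.028,-0.0234,0],"twist":[0,0,0]},{"grip":-1,"translation":[0.028,-0.0234,0],"twist":[0,0,0]},{"grip":-1,"translation":[0.028,-0.0234,0],"twist":[0,0,0]},{"grip":-1,"translation":[0.028,-0.0234,0],"twist":[0,0,0]},{"grip":-1,"translation":[0.028,-0.0234,0],"twist":[0,0,0]},{"grip":-1,"translation":[0.028,-0.0234,0],"twist":[0,0,0]}]'

```text
clock: 1.52
eef_pos: [360.1, -317.8, 449.8]
tcp_rot: [-3.141, 0.0, 0.223]
contact_force: [0.7, -0.4, 0.2]
opening: 1.002
```

Emit:
jog_arm --moves '[{"grip":-1,"translation":[0.028,-0.0234,0],"twist":[0,0,0]},{"grip":-1,"translation":[0.028,-0.0234,0],"twist":[0,0,0]},{"grip":-1,"translation":[0.028,-0.0234,0],"twist":[0,0,0]},{"grip":-1,"translation":[0.028,-0.0234,0],"twist":[0,0,0]},{"grip":-1,"translation":[0.028,-0.0234,0],"twist":[0,0,0]},{"grip":-1,"translation":[0.028,-0.0234,0],"twist":[0,0,0]},{"grip":-1,"translation":[0.028,-0.0234,0],"twist":[0,0,0]},{"grip":-1,"translation":[0.028,-0.0234,0],"twist":[0,0,0]},{"grip":-1,"translation":[0.028,-0.0234,0],"twist":[0,0,0]},{"grip":-1,"translation":[0,0,0],"twist":[0,0,0]}]'

```text
clock: 2.35
eef_pos: [561.4, -53.7, 448.6]
tcp_rot: [-3.139, 0.0, 0.227]
contact_force: [-0.3, -0.3, -0.2]
opening: 0.999
```

Emit:
jog_arm --moves '[{"grip":-1,"translation":[0.0217,-0.0186,0],"twist":[0,0,0]},{"grip":-1,"translation":[0,0,0.04],"twist":[0,0,0]},{"grip":-1,"translation":[0,0,0.04],"twist":[0,0,0]},{"grip":-1,"translation":[0,0,0.04],"twist":[0,0,0]},{"grip":-1,"translation":[0,0,0.04],"twist":[0,0,0]},{"grip":-1,"translation":[0,0,0.04],"twist":[0,0,0]},{"grip":-1,"translation":[0,0,0.04],"twist":[0,0,0]},{"grip":-1,"translation":[0,0,0.04],"twist":[0,0,0]},{"grip":-1,"translation":[0,0,0.02],"twist":[0,0,0]},{"grip":-1,"translation":[0,0,0],"twist":[0,0,0]}]'

```text
clock: 3.18
eef_pos: [571.7, -35.4, 144.8]
tcp_rot: [-3.139, 0.009, 0.223]
contact_force: [-1.1, 0.4, -0.8]
opening: 0.998
```

```bash
python3 - <<'E'
from h import *
grab("side","1"); p,_=ld("side","1")
crop(p,230,340,110,230,5,"c5.png"); print(r.sense()['eef_pos'])
E
```

```text
[573.7126 -35.5008 147.8561]
```

View pics/c5.png

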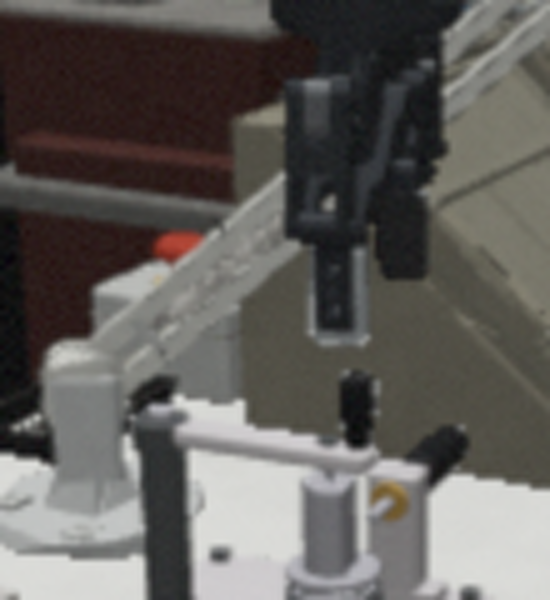

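Emit:
jog_arm --moves '[{"grip":-1,"translation":[0.0052,-0.0034,0],"twist":[0,0,0]},{"grip":-1,"translation":[0,0,0.024],"twist":[0,0,0]},{"grip":-1,"translation":[0,0,0],"twist":[0,0,0]},{"grip":1,"translation":[0,0,0],"twist":[0,0,0]},{"grip":1,"translation":[0,0,0],"twist":[0,0,0]},{"grip":1,"translation":[0,0,0],"twist":[0,0,0]},{"grip":1,"translation":[0,0,0],"twist":[0,0,0]},{"grip":1,"translation":[0,0,0],"twist":[0,0,0]},{"grip":1,"translation":[0,0,0],"twist":[0,0,0]},{"grip":1,"translation":[0,0,0],"twist":[0,0,0]}]' --squeeze 30

```text
clock: 4.07
eef_pos: [580.5, -31.1, 126.9]
tcp_rot: [3.141, -0.001, 0.223]
contact_force: [-1.1, 0.5, 6.0]
opening: 0.15
```

```bash
python3 - <<'E'
from h import *
s=r.sense(); print(s['eef_pos'],s['opening'],s['contact_force'])
y=.223; T=np.array([[np.cos(y),np.sin(y)],[np.sin(y),-np.cos(y)]])
C=np.array([672.5,-24.6])
a=np.radians(np.linspace(184,94,11)); W=C+93.5*np.c_[np.cos(a),np.sin(a)]
print(W); print(np.round(np.diff(W,axis=0)@T.T,1))
E
```

```text
[580.5406 -31.112  126.8972] 0.14970110169826292 [-1.1027  0.4975  5.9686]
[[579.2278 -31.1222]
 [579.3558 -16.4509]
 [581.7773  -1.9803]
 [586.4328  11.9334]
 [593.2075  24.9475]
 [601.9347  36.7415]
 [612.3994  47.0252]
 [624.3439  55.5451]
 [637.4743  62.0917]
 [651.4671  66.5036]
 [665.9778  68.6722]]
[[  3.4 -14.3]
 [  5.6 -13.6]
 [  7.6 -12.5]
 [  9.5 -11.2]
 [ 11.1  -9.6]
 [ 12.5  -7.7]
 [ 13.5  -5.7]
 [ 14.3  -3.5]
 [ 14.6  -1.2]
 [ 14.6   1.1]]
```

Emit:
jog_arm --moves '[{"grip":1,"translation":[0.0034,-0.0143,0],"twist":[0,0,0]},{"grip":1,"translation":[0.0056,-0.0136,0],"twist":[0,0,0]},{"grip":1,"translation":[0.0076,-0.0125,0],"twist":[0,0,0]},{"grip":1,"translation":[0,0,0],"twist":[0,0,0]}]'

```text
clock: 4.4
eef_pos: [586.7, 14.4, 126.6]
tcp_rot: [-3.14, 0.002, 0.223]
contact_force: [-6.6, 5.9, 10.2]
opening: 0.148
```

Emit:
jog_arm --moves '[{"grip":1,"translation":[0.0095,-0.0112,0],"twist":[0,0,0]},{"grip":1,"translation":[0.0111,-0.0096,0],"twist":[0,0,0]},{"grip":1,"translation":[0.0125,-0.0077,0],"twist":[0,0,0]},{"grip":1,"translation":[0.0135,-0.0057,0],"twist":[0,0,0]},{"grip":1,"translation":[0,0,0],"twist":[0,0,0]}]'

```text
clock: 4.82
eef_pos: [627.6, 56.8, 126.8]
tcp_rot: [3.141, -0.003, 0.224]
contact_force: [1.1, 1.0, 5.5]
opening: 0.141
```

Emit:
jog_arm --moves '[{"grip":1,"translation":[0.0143,-0.0035,0],"twist":[0,0,0]},{"grip":1,"translation":[0.0146,-0.0012,0],"twist":[0,0,0]},{"grip":1,"translation":[0.0106,0.001,0],"twist":[0,0,0]},{"grip":1,"translation":[0,0,0],"twist":[0,0,0]}]'

```text
clock: 5.15
eef_pos: [653.7, 63.9, 124.4]
tcp_rot: [3.14, 0.022, 0.224]
contact_force: [-29.9, -17.1, 20.1]
opening: 0.128
```

```bash
python3 - <<'E'
from h import *
p,_=grab("top","2"); crop(p,250,400,110,220,5,"c6.png"); print(r.sense())
p,_=grab("side","2"); crop(p,210,340,110,240,5,"c7.png")
E
```

```text
{'clock': 5.2, 'qpos': array([ 0.0976,  0.4974,  1.6157, -0.0052,  1.0493,  1.4476]), 'qvel': array([-0.0028, -0.0106,  0.0166,  0.0027, -0.0216, -0.0025]), 'joint_efforts': array([  8.7948, -59.3057, -44.9313,   4.0342, -10.2734,   0.118 ]), 'eef_pos': array([653.5948,  63.849 , 124.3522]), 'tcp_rot': array([3.1397, 0.0211, 0.2234]), 'contact_force': array([-29.9867, -16.2905,  18.9061]), 'wrist_torque': array([-2.8815,  4.988 ,  0.1048]), 'opening': 0.12137868453968012}
```

View pics/c6.png

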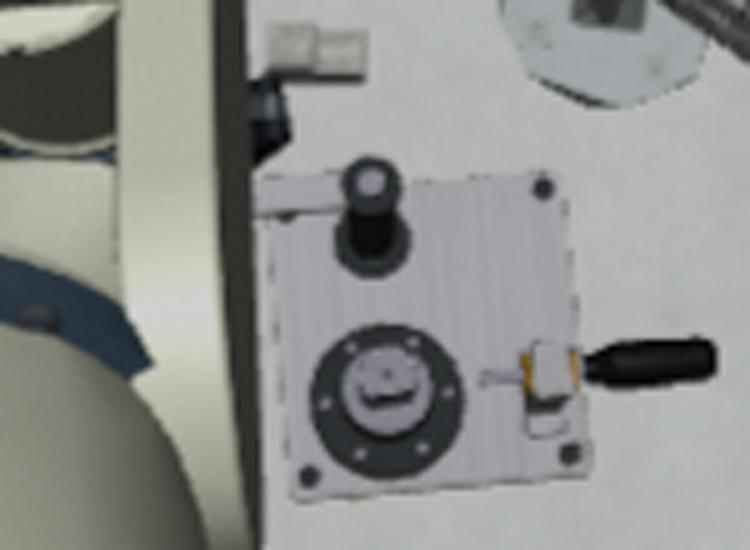

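View pics/c7.png

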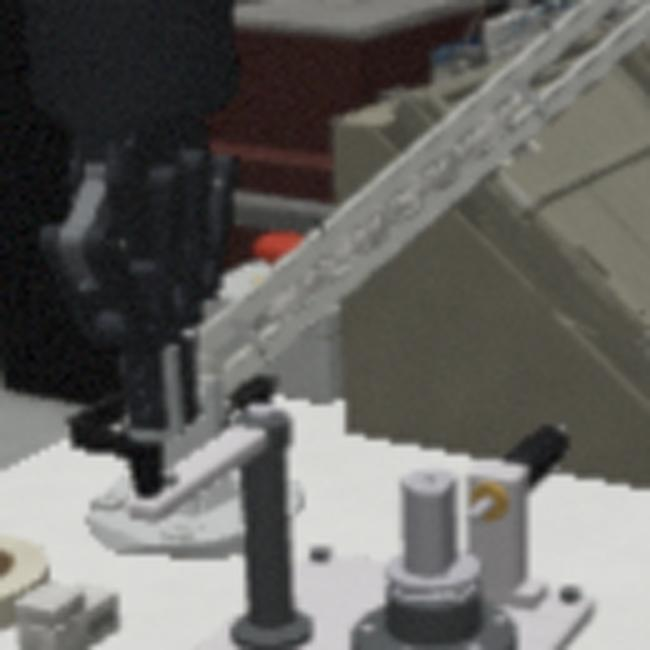

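Emit:
jog_arm --moves '[{"grip":1,"translation":[0.0,0,0],"twist":[0,0,0]},{"grip":1,"translation":[0,0,0],"twist":[0,0,0]},{"grip":-1,"translation":[0,0,0],"twist":[0,0,0]},{"grip":-1,"translation":[0,0,0],"twist":[0,0,0]},{"grip":-1,"translation":[0,0,0],"twist":[0,0,0]},{"grip":-1,"translation":[0,0,-0.03],"twist":[0,0,0]},{"grip":-1,"translation":[0,0,-0.04],"twist":[0,0,0]},{"grip":-1,"translation":[0,0,0],"twist":[0,0,0]}]'

```text
clock: 5.92
eef_pos: [667.1, 68.8, 203.6]
tcp_rot: [3.141, -0.011, 0.223]
contact_force: [1.5, 0.5, 1.4]
opening: 0.954
```

```bash
python3 - <<'E'
from h import *
p,_=grab("top","3"); crop(p,250,400,110,220,5,"c6.png"); print(r.sense())
p,_=grab("side","3"); crop(p,210,340,130,260,6,"c7.png")
E
```

```text
{'clock': 5.9667, 'qpos': array([0.1003, 0.4252, 1.5467, 0.0003, 1.1612, 1.4479]), 'qvel': array([ 0.0003,  0.0409,  0.0626, -0.0015, -0.0314, -0.0012]), 'joint_efforts': array([ -0.0663, -67.2792, -35.3561,  -0.0088,   0.5722,   0.0026]), 'eef_pos': array([666.1042,  68.6362, 200.8579]), 'tcp_rot': array([ 3.1409, -0.0084,  0.223 ]), 'contact_force': array([ 0.1113,  0.6963, -0.1209]), 'wrist_torque': array([-0.0203, -0.0273,  0.0075]), 'opening': 0.9962780948724765}
```

View pics/c7.png

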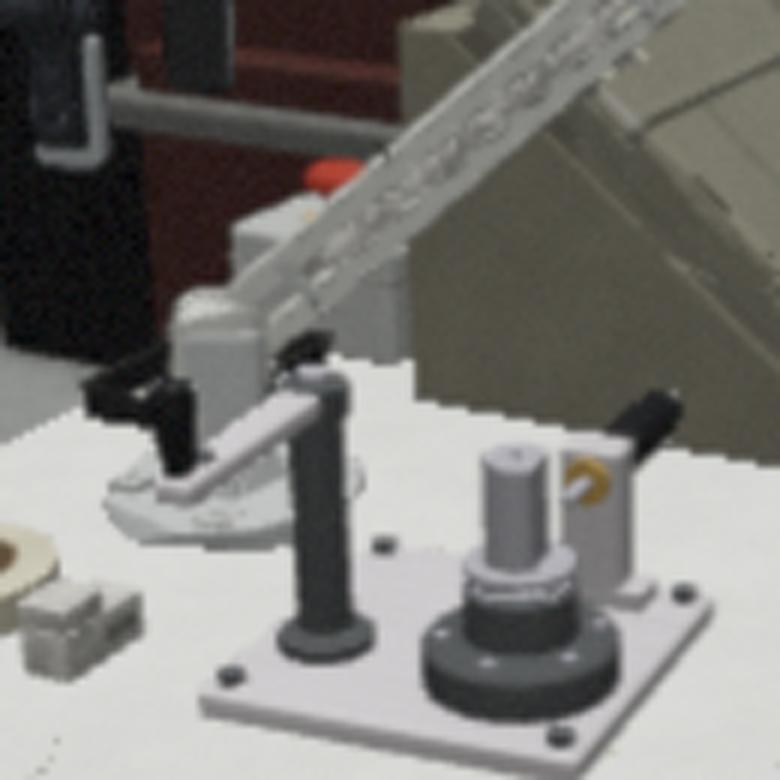

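View pics/c6.png

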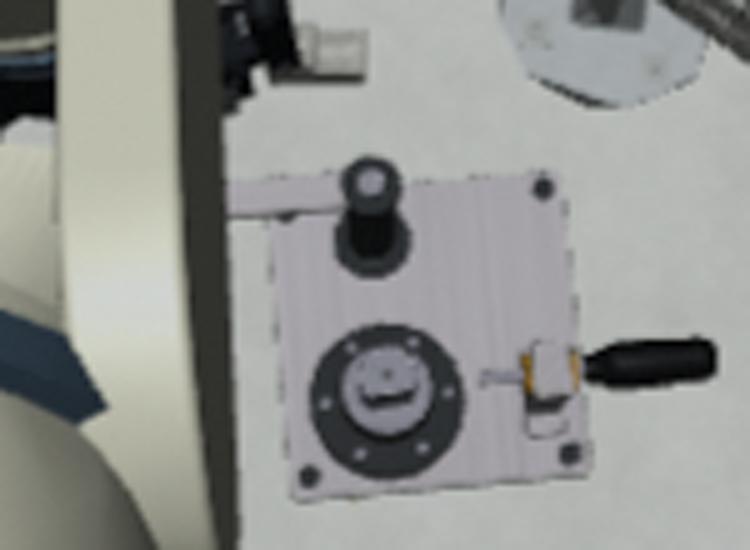

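```bash
python3 - <<'E'
from h import *
p,_=ld("top","3"); crop(p,310,345,170,205,20,"c8.png")
p,_=ld("side","3"); crop(p,280,320,195,255,12,"c9.png")
u=[210+180/6,130+468/6]; k=onz("side",[u],117)[0]; print(k,np.degrees(np.arctan2(k[1]+24.6,k[0]-672.5)))
print(rays("top",[[0,0]])[0])
E
```

```text
[665.073   61.4825 117.    ] 94.9311062085535
[454.8314 -35.8216 940.0758]
```

View pics/c8.png

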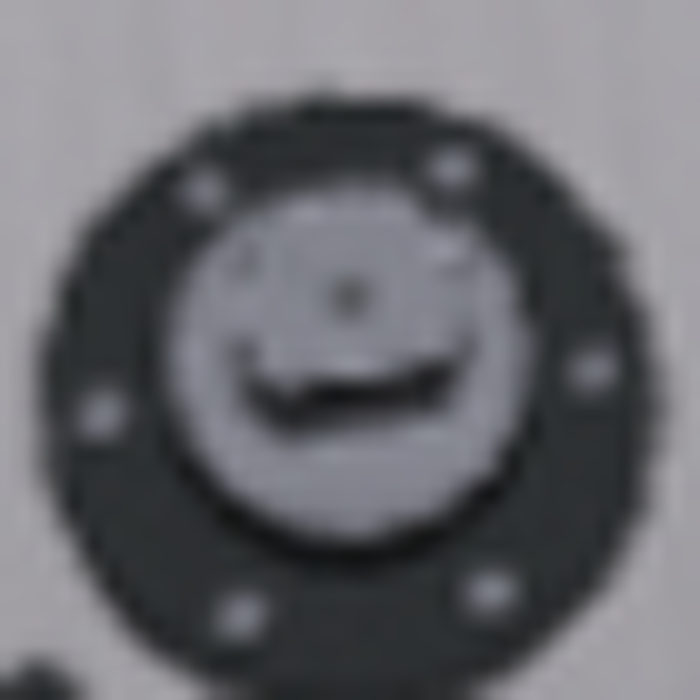

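View pics/c9.png

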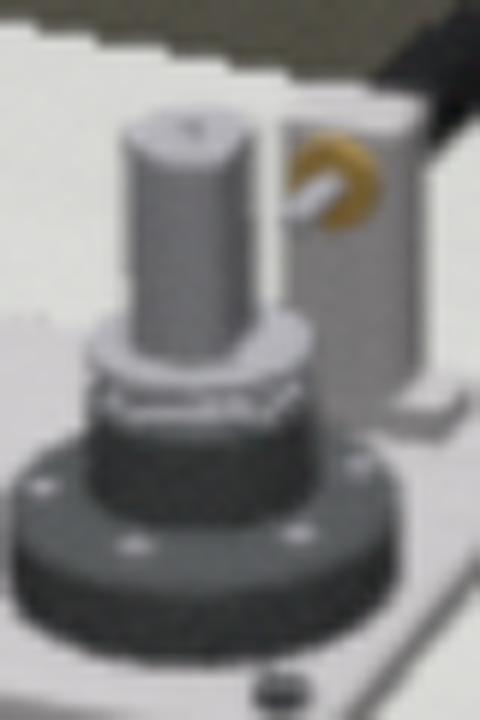

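Emit:
jog_arm --moves '[{"grip":-1,"translation":[-0.0229,0.0212,0],"twist":[0,0,0]},{"grip":-1,"translation":[-0.0229,0.0212,0],"twist":[0,0,0]},{"grip":-0.4,"translation":[-0.0229,0.0212,0],"twist":[0,0,0]},{"grip":-0.4,"translation":[-0.0229,0.0212,0],"twist":[0,0,0]},{"grip":-0.4,"translation":[0,0,0],"twist":[0,0,-0.12]},{"grip":-0.4,"translation":[0,0,0],"twist":[0,0,-0.12]},{"grip":-0.4,"translation":[0,0,0],"twist":[0,0,-0.12]},{"grip":-0.4,"translation":[0,0,0],"twist":[0,0,-0.12]},{"grip":-0.4,"translation":[0,0,0],"twist":[0,0,-0.12]},{"grip":-0.4,"translation":[0,0,0],"twist":[0,0,-0.12]}]'

```text
clock: 6.85
eef_pos: [591.6, -34.7, 194.7]
tcp_rot: [-3.14, 0.001, 0.949]
contact_force: [0.5, -0.0, -0.3]
opening: 0.7
```

Emit:
jog_arm --moves '[{"grip":-0.4,"translation":[0,0,0],"twist":[0,0,-0.12]},{"grip":-0.4,"translation":[0,0,0],"twist":[0,0,-0.12]},{"grip":-0.4,"translation":[0,0,0],"twist":[0,0,-0.12]},{"grip":-0.4,"translation":[0,0,0],"twist":[0,0,-0.12]},{"grip":-0.4,"translation":[0,0,0],"twist":[0,0,-0.12]},{"grip":-0.4,"translation":[0,0,0],"twist":[0,0,-0.12]},{"grip":-0.4,"translation":[0,0,0],"twist":[0,0,-0.037]},{"grip":-0.4,"translation":[0,0,0],"twist":[0,0,0]},{"grip":-0.4,"translation":[0,0,0],"twist":[0,0,0]}]'

```text
clock: 7.6
eef_pos: [591.8, -34.7, 195.1]
tcp_rot: [-3.14, -0.0, 1.698]
contact_force: [0.7, 0.1, -0.8]
opening: 0.697
```

Emit:
jog_arm --moves '[{"grip":-0.4,"translation":[0,0.0039,0.031],"twist":[0,0,0]},{"grip":-0.4,"translation":[0,0,0.031],"twist":[0,0,0]},{"grip":-0.4,"translation":[0,0,0.031],"twist":[0,0,0]},{"grip":-0.4,"translation":[0,0,0.02],"twist":[0,0,0]},{"grip":-0.4,"translation":[0,0,0.01],"twist":[0,0,0]},{"grip":-0.4,"translation":[0,0,0],"twist":[0,0,0]},{"grip":-0.4,"translation":[0,0,0],"twist":[0,0,0]}]'

```text
clock: 8.18
eef_pos: [596.3, -34.4, 73.3]
tcp_rot: [-3.141, -0.0, 1.699]
contact_force: [-0.1, -0.0, 1.0]
opening: 0.701
```

Emit:
jog_arm --moves '[{"grip":1,"translation":[0,0,0],"twist":[0,0,0]},{"grip":1,"translation":[0,0,0],"twist":[0,0,0]},{"grip":1,"translation":[0,0,0],"twist":[0,0,0]},{"grip":1,"translation":[0,0,0],"twist":[0,0,0]},{"grip":1,"translation":[0,0,0],"twist":[0,0,0]},{"grip":1,"translation":[0,0,0],"twist":[0,0,0]},{"grip":1,"translation":[0,0,0],"twist":[0,0,0]},{"grip":1,"translation":[0,0,0],"twist":[0,0,0]}]' --squeeze 40

```text
clock: 8.85
eef_pos: [595.7, -34.6, 74.4]
tcp_rot: [-3.141, 0.0, 1.7]
contact_force: [-5.0, -0.6, 7.3]
opening: 0.222
```

Emit:
jog_arm --moves '[{"grip":1,"translation":[0.00027,0,0],"twist":[0,0,-0.1194]},{"grip":1,"translation":[0.00027,0,0],"twist":[0,0,-0.1194]},{"grip":1,"translation":[0.00027,0,0],"twist":[0,0,-0.1194]},{"grip":1,"translation":[0.00027,0,0],"twist":[0,0,-0.1194]},{"grip":1,"translation":[0.00027,0,0],"twist":[0,0,-0.1194]},{"grip":1,"translation":[0.00027,0,0],"twist":[0,0,-0.1194]},{"grip":1,"translation":[0.00027,0,0],"twist":[0,0,-0.1194]},{"grip":1,"translation":[0,0,0],"twist":[0,0,0]}]'

```text
clock: 9.52
eef_pos: [594.2, -33.5, 74.4]
tcp_rot: [-3.14, -0.001, 2.543]
contact_force: [-7.0, -6.0, 9.0]
opening: 0.22
```

Emit:
jog_arm --moves '[{"grip":1,"translation":[0.00027,0,0],"twist":[0,0,-0.1194]},{"grip":1,"translation":[0.00027,0,0],"twist":[0,0,-0.1194]},{"grip":1,"translation":[0.00027,0,0],"twist":[0,0,-0.1194]},{"grip":1,"translation":[0.00027,0,0],"twist":[0,0,-0.1194]},{"grip":1,"translation":[0.00027,0,0],"twist":[0,0,-0.1194]},{"grip":1,"translation":[0.00027,0,0],"twist":[0,0,-0.1194]},{"grip":1,"translation":[0,0,0],"twist":[0,0,0]},{"grip":1,"translation":[0,0,0],"twist":[0,0,0]}]'

```text
clock: 10.18
eef_pos: [592.8, -33.7, 74.4]
tcp_rot: [-3.14, -0.002, -3.03]
contact_force: [-7.1, -7.6, 8.9]
opening: 0.226
```

```bash
python3 - <<'E'
from h import *
p,_=grab("top","4"); crop(p,250,400,110,220,5,"c6.png"); print(r.sense())
E
```

```text
{'clock': 10.2333, 'qpos': array([-0.0581,  0.4645,  1.808 , -0.0028,  0.8706, -1.7381]), 'qvel': array([-0.0001, -0.0013,  0.0008,  0.001 , -0.0011,  0.0076]), 'joint_efforts': array([  4.8607, -57.2181, -28.7954,   2.1112,  -2.2506,  -0.0924]), 'eef_pos': array([592.7722, -33.7635,  74.3719]), 'tcp_rot': array([-3.1397, -0.0018, -3.0306]), 'contact_force': array([-7.9255, -7.3384,  8.4249]), 'wrist_torque': array([-1.3215,  1.187 , -0.0503]), 'opening': 0.2222132347485607}
```

View pics/c6.png

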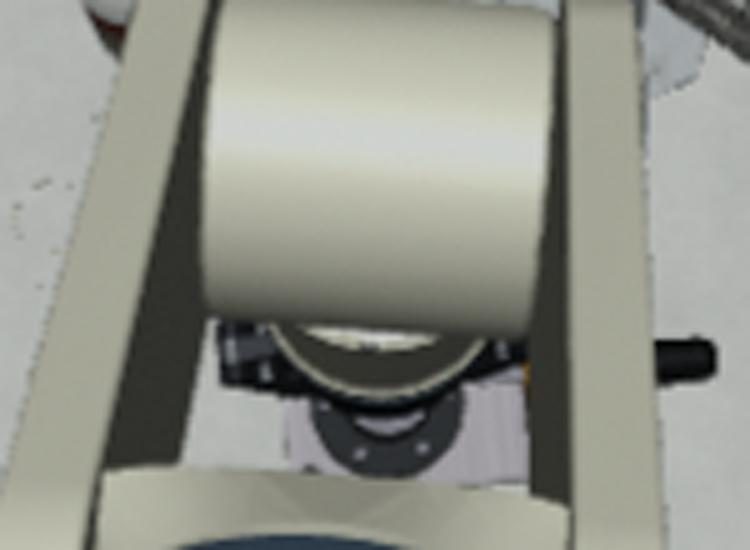

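Emit:
jog_arm --moves '[{"grip":-0.3,"translation":[0,0,0],"twist":[0,0,0]},{"grip":-0.3,"translation":[0,0,0],"twist":[0,0,0]},{"grip":-0.3,"translation":[0,0,0],"twist":[0,0,0]},{"grip":-0.3,"translation":[0,0,0],"twist":[0,0,0]},{"grip":-0.3,"translation":[0,0,-0.03],"twist":[0,0,0]},{"grip":-0.3,"translation":[0,0,-0.04],"twist":[0,0,0]},{"grip":-1,"translation":[0,0,-0.03],"twist":[0,0,0]},{"grip":-1,"translation":[0,0,0],"twist":[0,0,0]},{"grip":-1,"translation":[0,0,0],"twist":[0,0,0]}]'

```text
clock: 10.98
eef_pos: [595.3, -32.2, 175.3]
tcp_rot: [-3.141, 0.004, -3.031]
contact_force: [0.7, 0.1, -0.2]
opening: 1.002
```

```bash
python3 - <<'E'
from h import *
print(onz("side",[[320+311.5/7-.5,230+96.5/7-.5]],20))
p,_=ld("side","0"); g=p.astype(int).sum(2)/3
p,_=grab("side","5"); crop(p,280,320,195,255,12,"c9.png")
crop(p,340,390,230,265,14,"c10.png")
E
```

```text
[[456.2173 -86.6342  20.    ]]
```

View pics/c9.png

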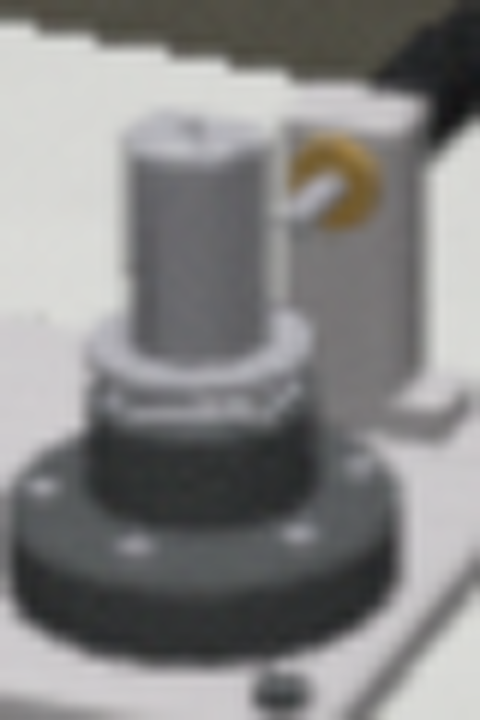

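View pics/c10.png

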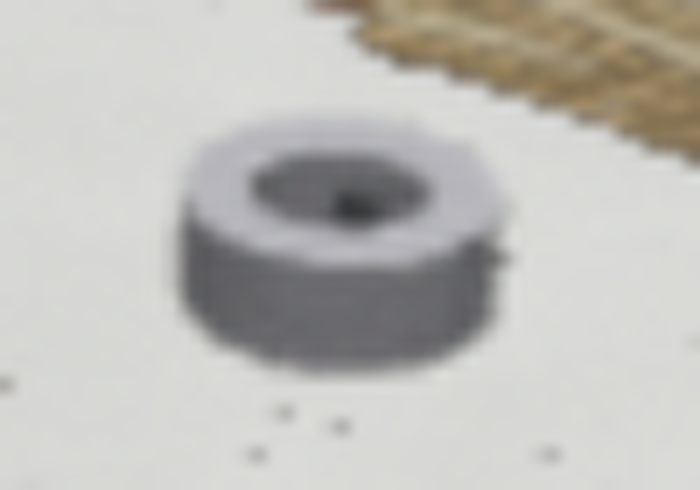

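Emit:
jog_arm --moves '[{"grip":-1,"translation":[0,0,0],"twist":[0,0,0.121]},{"grip":-1,"translation":[0,0,0],"twist":[0,0,0.121]},{"grip":-1,"translation":[0,0,0],"twist":[0,0,0.121]},{"grip":-1,"translation":[0,0,0],"twist":[0,0,0.121]},{"grip":-1,"translation":[0,0,0],"twist":[0,0,0.121]},{"grip":-1,"translation":[0,0,0],"twist":[0,0,0.121]},{"grip":-1,"translation":[0,0,0],"twist":[0,0,0.121]},{"grip":-1,"translation":[0,0,0],"twist":[0,0,0.121]},{"grip":-1,"translation":[0,0,0],"twist":[0,0,0.121]},{"grip":-1,"translation":[0,0,0],"twist":[0,0,0.121]}]'

```text
clock: 11.87
eef_pos: [592.6, -32.1, 171.0]
tcp_rot: [-3.139, -0.002, 2.036]
contact_force: [0.5, -0.3, 0.5]
opening: 1.002
```

Emit:
jog_arm --moves '[{"grip":-1,"translation":[0,0,0],"twist":[0,0,0.121]},{"grip":-1,"translation":[0,0,0],"twist":[0,0,0.121]},{"grip":-1,"translation":[0,0,0],"twist":[0,0,0.12]},{"grip":-1,"translation":[-0.0098,-0.0359,0],"twist":[0,0,0]},{"grip":-1,"translation":[-0.0098,-0.0359,0],"twist":[0,0,0]},{"grip":-1,"translation":[-0.0098,-0.0359,0],"twist":[0,0,0]},{"grip":-1,"translation":[-0.0098,-0.0359,0],"twist":[0,0,0]},{"grip":-1,"translation":[0,0,0],"twist":[0,0,0]},{"grip":-1,"translation":[0,0,0],"twist":[0,0,0]}]'

```text
clock: 12.62
eef_pos: [452.8, -87.1, 171.8]
tcp_rot: [-3.139, -0.001, 1.678]
contact_force: [0.9, -0.0, 0.4]
opening: 0.999
```

```bash
python3 - <<'E'
from h import *
print(r.sense())
p,_=grab("top","6"); crop(p,290,400,160,280,5,"c6.png")
E
```

```text
{'clock': 12.6167, 'qpos': array([-0.1933,  0.1439,  2.009 ,  0.    ,  0.9917, -0.3009]), 'qvel': array([ 0.0226,  0.0272, -0.0644,  0.007 , -0.0114,  0.008 ]), 'joint_efforts': array([ -0.8125, -42.4379, -28.1179,  -0.119 ,   0.3841,  -0.1699]), 'eef_pos': array([452.7927, -87.0958, 171.8163]), 'tcp_rot': array([-3.1387, -0.0009,  1.6784]), 'contact_force': array([ 0.8656, -0.0303,  0.432 ]), 'wrist_torque': array([-0.0912, -0.0529,  0.0568]), 'opening': 0.9994644105998619}
```

View pics/c6.png

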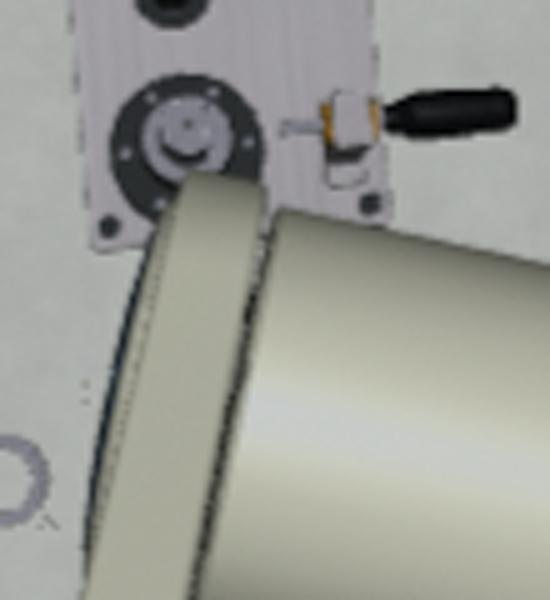

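Emit:
jog_arm --moves '[{"grip":-1,"translation":[0,0.0042,0.03],"twist":[0,0,0]},{"grip":-1,"translation":[0,0,0.04],"twist":[0,0,0]},{"grip":-1,"translation":[0,0,0.04],"twist":[0,0,0]},{"grip":-1,"translation":[0,0,0.04],"twist":[0,0,0]},{"grip":-1,"translation":[0,0,0.01],"twist":[0,0,0]},{"grip":-1,"translation":[0,0,0],"twist":[0,0,0]},{"grip":-1,"translation":[0,0,0],"twist":[0,0,0]}]'

```text
clock: 13.25
eef_pos: [460.1, -86.2, 13.3]
tcp_rot: [-3.141, -0.0, 1.68]
contact_force: [0.5, -0.2, -0.1]
opening: 1.001
```

Emit:
jog_arm --moves '[{"grip":-1,"translation":[-0.0003,-0.003,0.006],"twist":[0,0,0]},{"grip":-1,"translation":[0,0,0.006],"twist":[0,0,0]},{"grip":-0.4,"translation":[0,0,0],"twist":[0,0,0]},{"grip":-0.4,"translation":[0,0,0],"twist":[0,0,0]},{"grip":-0.4,"translation":[0,0,0],"twist":[0,0,0]}]'

```text
clock: 13.67
eef_pos: [457.1, -87.2, 1.9]
tcp_rot: [3.14, 0.0, 1.68]
contact_force: [-0.6, 0.1, -0.2]
opening: 0.698
```

```bash
python3 - <<'E'
from h import *
print(r.sense()['eef_pos'],r.sense()['contact_force'])
p,_=grab("side","7"); crop(p,330,410,190,275,7,"c6.png")
E
```

```text
[457.1057 -87.192    1.8682] [-0.6288  0.079  -0.1947]
```

View pics/c6.png

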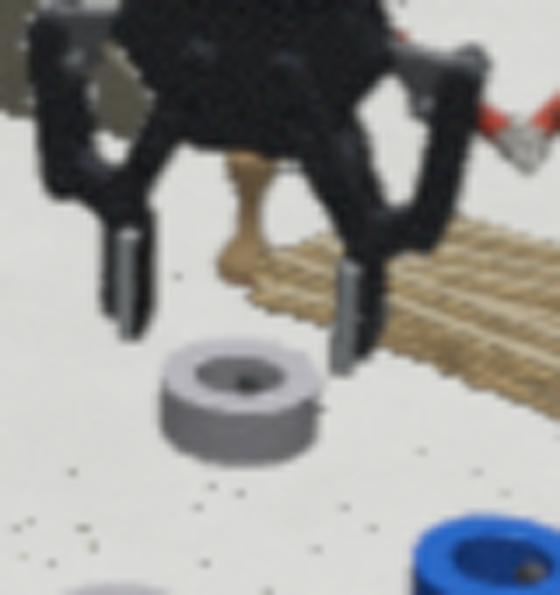

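```bash
python3 - <<'E'
from h import *
for z in (2,8,15,20,30):
    q=proj("side",[[427,-90.4,z],[487,-84,z],[457,-87,z]]); print(z,((q-[330,190])*7).round().tolist())
E
```

```text
2 [[330.0, 440.0], [140.0, 407.0], [234.0, 424.0]]
8 [[331.0, 423.0], [141.0, 390.0], [234.0, 407.0]]
15 [[332.0, 403.0], [142.0, 370.0], [235.0, 387.0]]
20 [[333.0, 388.0], [142.0, 356.0], [236.0, 372.0]]
30 [[334.0, 358.0], [143.0, 327.0], [237.0, 343.0]]
```

```bash
python3 - <<'E'
from h import *
y=.223; t=np.array([np.sin(y),-np.cos(y)])
for z in (148,155,161,170,180):
    X=[[*(np.array([573.7,-35.5])+s*45*t),z] for s in (-1,1)]
    q=proj("side",X); print(z,((q-[230,110])*5).round().tolist())
E
```

```text
148 [[337.0, 416.0], [398.0, 345.0]]
155 [[337.0, 399.0], [398.0, 330.0]]
161 [[337.0, 384.0], [398.0, 316.0]]
170 [[336.0, 362.0], [398.0, 296.0]]
180 [[336.0, 338.0], [398.0, 274.0]]
```

```bash
python3 - <<'E'
from h import *
p,d=ld("side","7"); 
for (u,v) in [(128,325),(128,300),(343,365),(343,340),(345,300),(128,250)]:
    U,V=330+u/7,190+v/7
    o,dr=rays("side",[[U,V]]); zz=d[int(round(V)),int(round(U))]; print((u,v),zz,(o+dr*zz)[0])
E
```

```text
(128, 325) 896.03265 [488.283  -74.9848  34.3001]
(128, 300) 892.2381 [488.2245 -74.2505  43.1005]
(343, 365) 873.61066 [421.3293 -81.5763  33.0843]
(343, 340) 869.90735 [421.5267 -80.7499  41.7189]
(345, 300) 867.4565 [422.2642 -82.6829  53.896 ]
(128, 250) 885.2722 [488.2916 -73.2449  60.2554]
```

Emit:
jog_arm --moves '[{"grip":-0.4,"translation":[0,0,0.006],"twist":[0,0,0]},{"grip":-0.4,"translation":[0,0,0.006],"twist":[0,0,0]},{"grip":-0.4,"translation":[0,0,0],"twist":[0,0,0]},{"grip":-0.4,"translation":[0,0,0],"twist":[0,0,0]}]'

```text
clock: 14.05
eef_pos: [456.1, -87.0, -11.4]
tcp_rot: [-3.14, -0.0, 1.68]
contact_force: [0.2, 0.6, 0.2]
opening: 0.699
```

```bash
python3 - <<'E'
from h import *
print(r.sense()['eef_pos'],r.sense()['contact_force'])
p,d=grab("side","8"); crop(p,330,410,190,275,7,"c6.png")
E
```

```text
[456.0724 -86.9586 -11.3931] [0.1833 0.6173 0.2132]
```

View pics/c6.png

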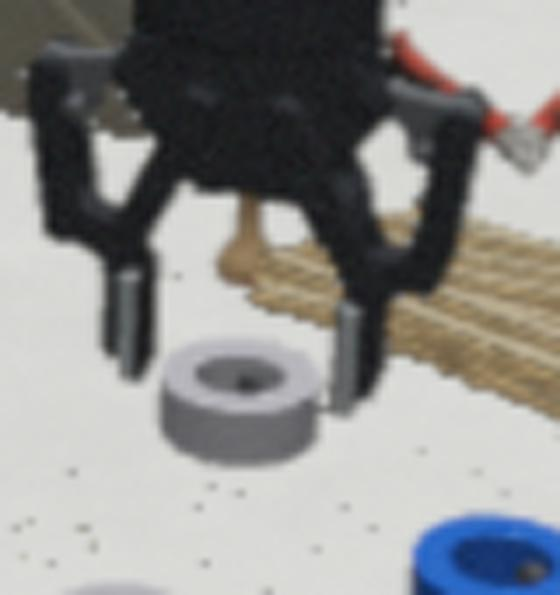

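Emit:
jog_arm --moves '[{"grip":-0.4,"translation":[0,0.001,0.004],"twist":[0,0,0]},{"grip":-0.4,"translation":[0,0,0.004],"twist":[0,0,0]},{"grip":-0.4,"translation":[0,0,0],"twist":[0,0,0]},{"grip":-0.4,"translation":[0,0,0],"twist":[0,0,0]},{"grip":1,"translation":[0,0,0],"twist":[0,0,0]},{"grip":1,"translation":[0,0,0],"twist":[0,0,0]},{"grip":1,"translation":[0,0,0],"twist":[0,0,0]},{"grip":1,"translation":[0,0,0],"twist":[0,0,0]},{"grip":1,"translation":[0,0,0],"twist":[0,0,0]}]' --squeeze 50

```text
clock: 14.85
eef_pos: [457.5, -86.9, -18.6]
tcp_rot: [3.142, -0.0, 1.68]
contact_force: [-0.9, 0.7, 6.2]
opening: 0.538
```

```bash
python3 - <<'E'
from h import *
s=r.sense();print(s['eef_pos'],s['contact_force'],s['opening'],s['tcp_rot'])
p,d=grab("side","9"); crop(p,330,410,190,275,7,"c6.png")
E
```

```text
[457.5465 -86.9305 -18.5794] [-0.9141  0.6962  6.2307] 0.5379245862481378 [ 3.1416 -0.      1.6799]
```

View pics/c6.png

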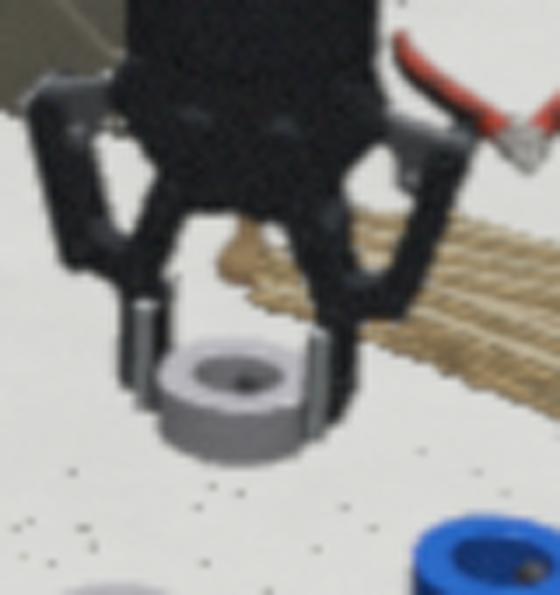

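Emit:
jog_arm --moves '[{"grip":1,"translation":[0,0,-0.01],"twist":[0,0,0]},{"grip":1,"translation":[0,0,-0.025],"twist":[0,0,0]},{"grip":1,"translation":[0,0,-0.035],"twist":[0,0,0]},{"grip":1,"translation":[0,0,-0.035],"twist":[0,0,0]},{"grip":1,"translation":[0,0,-0.025],"twist":[0,0,0]},{"grip":1,"translation":[0,0,0],"twist":[0,0,0]},{"grip":1,"translation":[0,0,0],"twist":[0,0,0]}]' --squeeze 60

```text
clock: 15.48
eef_pos: [458.6, -87.2, 112.8]
tcp_rot: [3.138, 0.001, 1.68]
contact_force: [-0.8, 0.0, -1.1]
opening: 0.536
```

```bash
python3 - <<'E'
from h import *
s=r.sense();print(s['eef_pos'],s['contact_force'],s['opening'],s['tcp_rot'])
p,d=grab("side","10"); crop(p,310,410,130,230,6,"c6.png")
E
```

```text
[458.6257 -87.1564 112.8432] [-0.8301  0.0165 -1.1202] 0.5360799145481948 [3.138  0.0011 1.68  ]
```

View pics/c6.png

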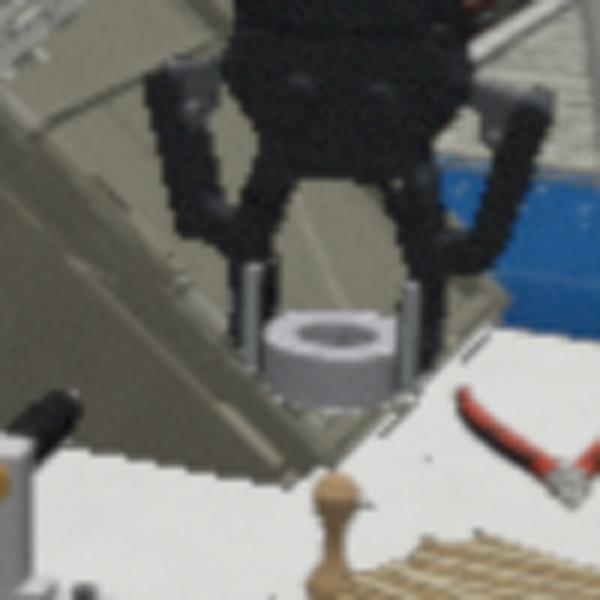

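Emit:
jog_arm --moves '[{"grip":1,"translation":[0.0075,0.028,0],"twist":[0,0,0]},{"grip":1,"translation":[0.0075,0.028,0],"twist":[0,0,0]},{"grip":1,"translation":[0.0075,0.028,0],"twist":[0,0,0]},{"grip":1,"translation":[0.0075,0.028,0],"twist":[0,0,0]},{"grip":1,"translation":[0.0075,0.028,0],"twist":[0,0,0]},{"grip":1,"translation":[0,0,0],"twist":[0,0,0]},{"grip":1,"translation":[0,0,0],"twist":[0,0,0]},{"grip":1,"translation":[0,0,0],"twist":[0,0,0]}]'

```text
clock: 16.2
eef_pos: [590.8, -34.4, 109.2]
tcp_rot: [-3.138, -0.001, 1.68]
contact_force: [-0.8, -0.6, -2.0]
opening: 0.539
```

```bash
python3 - <<'E'
from h import *
s=r.sense();print(s['eef_pos'],s['contact_force'],s['opening'],s['tcp_rot'])
p,d=grab("side","11"); crop(p,260,340,160,250,8,"c6.png")
p,d=grab("top","11"); crop(p,270,390,140,240,6,"c7.png")
E
```

```text
[590.7589 -34.3541 109.2251] [-0.7799 -0.589  -1.956 ] 0.5388386084584175 [-3.1376 -0.0005  1.6804]
```

View pics/c6.png

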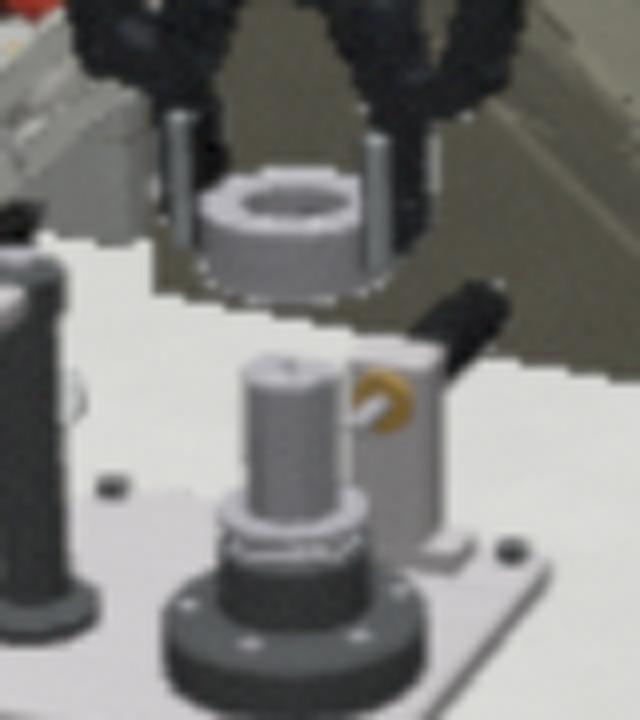

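View pics/c7.png

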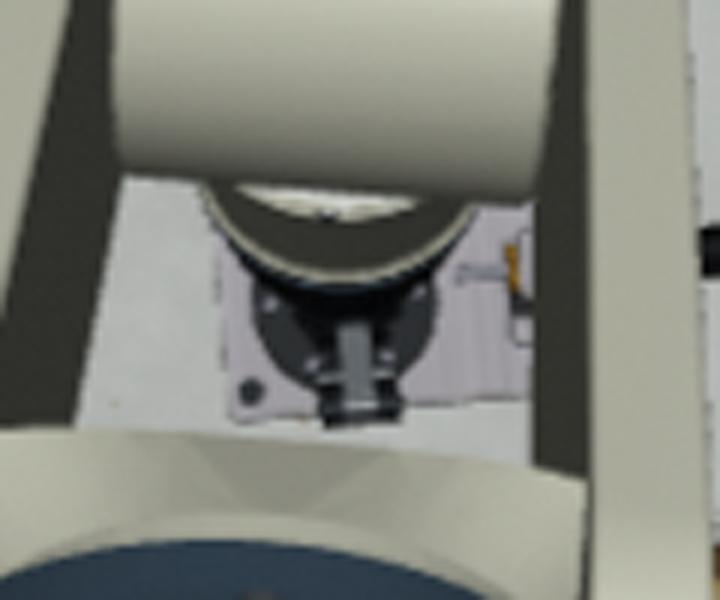

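```bash
python3 - <<'E'
from h import *
p,d=ld("side","11"); g=cv2.cvtColor(p,cv2.COLOR_RGB2GRAY).astype(int)
for v in (192,193,194,195,196,197): print(v,list(zip(range(280,312),g[v,280:312])))
for v in (210,213,216,220): print(v,list(zip(range(286,307),g[v,286:307])))
E
```

```text
192 [(280, np.int64(79)), (281, np.int64(80)), (282, np.int64(80)), (283, np.int64(82)), (284, np.int64(96)), (285, np.int64(114)), (286, np.int64(98)), (287, np.int64(100)), (288, np.int64(97)), (289, np.int64(102)), (290, np.int64(104)), (291, np.int64(106)), (292, np.int64(107)), (293, np.int64(108)), (294, np.int64(110)), (295, np.int64(108)), (296, np.int64(109)), (297, np.int64(106)), (298, np.int64(106)), (299, np.int64(105)), (300, np.int64(106)), (301, np.int64(103)), (302, np.int64(103)), (303, np.int64(99)), (304, np.int64(90)), (305, np.int64(75)), (306, np.int64(101)), (307, np.int64(103)), (308, np.int64(88)), (309, np.int64(80)), (310, np.int64(80)), (311, np.int64(76))]
193 [(280, np.int64(80)), (281, np.int64(81)), (282, np.int64(78)), (283, np.int64(84)), (284, np.int64(107)), (285, np.int64(136)), (286, np.int64(102)), (287, np.int64(99)), (288, np.int64(98)), (289, np.int64(103)), (290, np.int64(101)), (291, np.int64(102)), (292, np.int64(105)), (293, np.int64(105)), (294, np.int64(105)), (295, np.int64(105)), (296, np.int64(106)), (297, np.int64(108)), (298, np.i
[... 4239 characters left out ...]
6, np.int64(105)), (297, np.int64(104)), (298, np.int64(100)), (299, np.int64(101)), (300, np.int64(95)), (301, np.int64(105)), (302, np.int64(137)), (303, np.int64(153)), (304, np.int64(124)), (305, np.int64(120)), (306, np.int64(119))]
220 [(286, np.int64(217)), (287, np.int64(216)), (288, np.int64(215)), (289, np.int64(207)), (290, np.int64(173)), (291, np.int64(106)), (292, np.int64(91)), (293, np.int64(100)), (294, np.int64(106)), (295, np.int64(106)), (296, np.int64(106)), (297, np.int64(103)), (298, np.int64(98)), (299, np.int64(97)), (300, np.int64(97)), (301, np.int64(100)), (302, np.int64(127)), (303, np.int64(147)), (304, np.int64(127)), (305, np.int64(122)), (306, np.int64(120))]
```

```bash
python3 - <<'E'
from h import *
for n in("side",):print(proj(n,[[593.6,-35.9,80],[593.6,-35.9,100],[590.76,-34.35,128],[590.76+.13,-34.35-1.2,128]]))
E
```

```text
[[296.1251 214.409 ]
 [295.9505 205.7125]
 [296.5141 193.7417]
 [296.7456 193.5537]]
```

```bash
python3 - <<'E'
from h import *
for dy in (-2,-1,0,1,2):
  print(dy,proj("side",[[590.76-11.3,-34.35+22.3+dy,127.8]]), proj("side",[[457.5-11.3,-86.9+22.3+dy,0]]))
p,d=ld("side","11"); g=cv2.cvtColor(p,cv2.COLOR_RGB2GRAY).astype(int)
for v in range(193,202): print(v,g[v,292:301])
p,d=ld("side","0"); g=cv2.cvtColor(p,cv2.COLOR_RGB2GRAY).astype(int)
for v in range(252,261): print(v,g[v,358:370])
E
```

```text
-2 [[296.3835 197.8091]] [[364.6144 256.5962]]
-1 [[296.1388 197.9657]] [[364.4433 256.8021]]
0 [[295.8936 198.1225]] [[364.2718 257.0083]]
1 [[295.6478 198.2797]] [[364.1    257.2149]]
2 [[295.4017 198.4372]] [[363.9278 257.4219]]
193 [105 105 105 105 106 108 105 107 106]
194 [104 104 107 106 108 107 108 106 108]
195 [106 107 106 108 107 109 107 107 104]
196 [113 110 109 110 108 107 107 109 110]
197 [129 125 112 111 112 113 116 127 135]
198 [121 113  88  87  86  88  87  93  96]
199 [203 188 126 112 113 113 106  80  77]
200 [214 212 206 204 206 205 191 128 112]
201 [216 215 214 216 215 215 214 207 206]
252 [101 101 103 105 106 108 106 107 108 106 105 104]
253 [103 101 104 104 103 106 106 106 106 107 107 105]
254 [107 104 104 105 106 105 108 109 107 107 105 106]
255 [145 124 121 114 112 112 113 111 111 113 115 118]
256 [202 183 180 162 149 150 149 151 151 157 170 174]
257 [215 213 212 210 210 209 209 210 210 211 213 213]
258 [216 215 212 216 216 215 215 216 215 216 216 216]
259 [215 203 184 214 217 216 213 216 217 217 217 216]
260 [217 215 213 217 215 203 181 213 218 216 218 216]
```

Emit:
jog_arm --moves '[{"grip":1,"translation":[-0.0006,0.0026,0.012],"twist":[0,0,0]},{"grip":1,"translation":[0,0,0.008],"twist":[0,0,0]},{"grip":1,"translation":[0,0,0],"twist":[0,0,0]},{"grip":1,"translation":[0,0,0],"twist":[0,0,0]},{"grip":1,"translation":[0,0,0],"twist":[0,0,0]},{"grip":1,"translation":[0,0,0],"twist":[0,0,0]}]'

```text
clock: 16.8
eef_pos: [595.5, -34.8, 91.4]
tcp_rot: [3.141, 0.0, 1.68]
contact_force: [0.0, 0.4, -1.8]
opening: 0.542
```

Emit:
jog_arm --moves '[{"grip":1,"translation":[0,-0.001,0.002],"twist":[0,0,0]},{"grip":1,"translation":[0,0,0],"twist":[0,0,0]},{"grip":1,"translation":[0,0,0],"twist":[0,0,0]},{"grip":1,"translation":[0,0,0],"twist":[0,0,0]},{"grip":1,"translation":[0,0,0],"twist":[0,0,0]},{"grip":1,"translation":[0,0,0],"twist":[0,0,0]}]'

```text
clock: 17.3
eef_pos: [594.4, -34.8, 89.3]
tcp_rot: [3.141, 0.0, 1.68]
contact_force: [1.1, 0.5, -1.5]
opening: 0.54
```

Now correct the last ~0.9 mm and descend in small steps, watching force.

Emit:
jog_arm --moves '[{"grip":1,"translation":[0,-0.0009,0.002],"twist":[0,0,0]},{"grip":1,"translation":[0,0,0.002],"twist":[0,0,0]},{"grip":1,"translation":[0,0,0.002],"twist":[0,0,0]},{"grip":1,"translation":[0,0,0.002],"twist":[0,0,0]},{"grip":1,"translation":[0,0,0],"twist":[0,0,0]},{"grip":1,"translation":[0,0,0],"twist":[0,0,0]}]'

```text
clock: 17.8
eef_pos: [593.3, -34.9, 81.0]
tcp_rot: [-3.141, -0.0, 1.68]
contact_force: [-0.5, -0.5, -0.9]
opening: 0.535
```

Emit:
jog_arm --moves '[{"grip":1,"translation":[0,0,0.0015],"twist":[0,0,0]},{"grip":1,"translation":[0,0,0.0015],"twist":[0,0,0]},{"grip":1,"translation":[0,0,0.0015],"twist":[0,0,0]},{"grip":1,"translation":[0,0,0],"twist":[0,0,0]},{"grip":1,"translation":[0,0,0],"twist":[0,0,0]}]'

```text
clock: 18.22
eef_pos: [593.4, -34.9, 76.6]
tcp_rot: [-3.141, -0.0, 1.68]
contact_force: [-0.3, 0.8, -1.1]
opening: 0.535
```

Emit:
jog_arm --moves '[{"grip":1,"translation":[0,0,0.0015],"twist":[0,0,0]},{"grip":1,"translation":[0,0,0.0015],"twist":[0,0,0]},{"grip":1,"translation":[0,0,0.0015],"twist":[0,0,0]},{"grip":1,"translation":[0,0,0.0015],"twist":[0,0,0]},{"grip":1,"translation":[0,0,0],"twist":[0,0,0]},{"grip":1,"translation":[0,0,0],"twist":[0,0,0]}]'

```text
clock: 18.72
eef_pos: [593.4, -34.9, 70.6]
tcp_rot: [-3.141, -0.0, 1.68]
contact_force: [0.1, 0.1, -1.9]
opening: 0.538
```

```bash
python3 - <<'E'
from h import *
s=r.sense();print(s['eef_pos'],s['contact_force'],s['opening'],s['tcp_rot'])
p,d=grab("side","12"); crop(p,260,340,160,250,8,"c6.png")
E
```

```text
[593.365  -34.9182  70.5558] [ 0.1096  0.0888 -1.9087] 0.5375264108280646 [-3.1414 -0.0001  1.68  ]
```

View pics/c6.png

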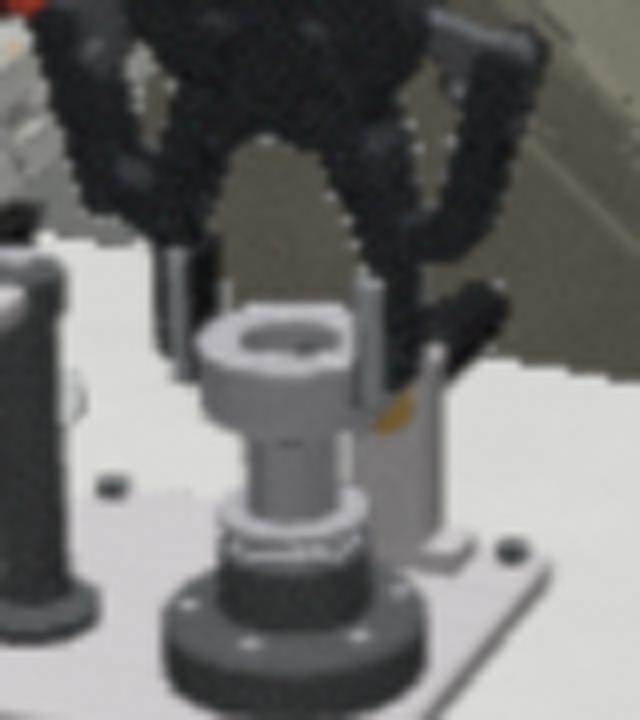

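Emit:
jog_arm --moves '[{"grip":1,"translation":[0,0,0.002],"twist":[0,0,0]},{"grip":1,"translation":[0,0,0.002],"twist":[0,0,0]},{"grip":1,"translation":[0,0,0.002],"twist":[0,0,0]},{"grip":1,"translation":[0,0,0.002],"twist":[0,0,0]},{"grip":1,"translation":[0,0,0],"twist":[0,0,0]}]'

```text
clock: 19.18
eef_pos: [593.3, -34.9, 62.2]
tcp_rot: [-3.141, -0.0, 1.68]
contact_force: [0.5, 0.2, -0.9]
opening: 0.536
```

Emit:
jog_arm --moves '[{"grip":1,"translation":[0,0,0.003],"twist":[0,0,0]},{"grip":1,"translation":[0,0,0.003],"twist":[0,0,0]},{"grip":1,"translation":[0,0,0.003],"twist":[0,0,0]},{"grip":1,"translation":[0,0,0.003],"twist":[0,0,0]},{"grip":1,"translation":[0,0,0.003],"twist":[0,0,0]},{"grip":1,"translation":[0,0,0],"twist":[0,0,0]},{"grip":1,"translation":[0,0,0],"twist":[0,0,0]}]'

```text
clock: 19.77
eef_pos: [593.3, -34.9, 47.4]
tcp_rot: [-3.141, -0.0, 1.68]
contact_force: [0.1, -0.8, -1.6]
opening: 0.541
```

```bash
python3 - <<'E'
from h import *
s=r.sense();print(s['eef_pos'],s['contact_force'],s['opening'],s['tcp_rot'])
p,d=grab("side","13"); crop(p,260,340,160,250,8,"c6.png")
E
```

```text
[593.3178 -34.9202  47.4419] [ 0.1246 -0.7899 -1.624 ] 0.5406969055004525 [-3.1412 -0.0001  1.68  ]
```

View pics/c6.png

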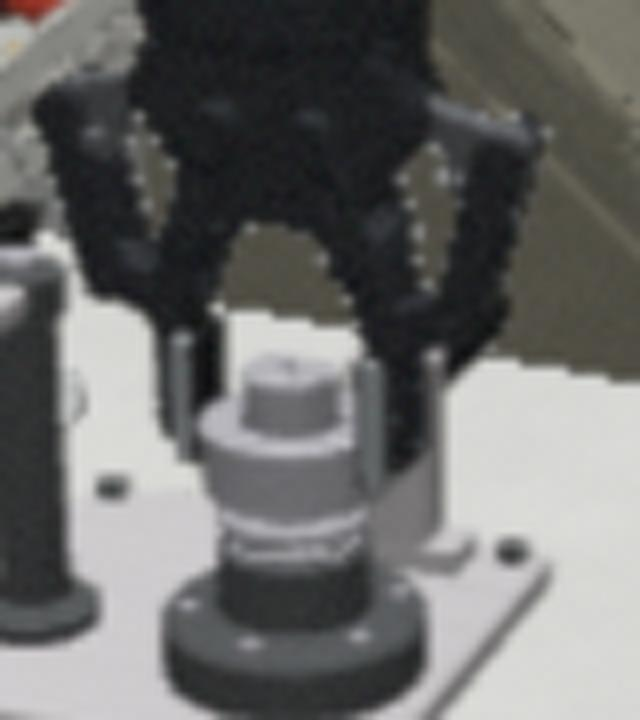

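Emit:
jog_arm --moves '[{"grip":1,"translation":[0,0,0.002],"twist":[0,0,0]},{"grip":1,"translation":[0,0,0.002],"twist":[0,0,0]},{"grip":1,"translation":[0,0,0.002],"twist":[0,0,0]},{"grip":1,"translation":[0,0,0.002],"twist":[0,0,0]},{"grip":1,"translation":[0,0,0],"twist":[0,0,0]},{"grip":1,"translation":[0,0,0],"twist":[0,0,0]}]' --squeeze 90

```text
clock: 20.32
eef_pos: [593.5, -35.0, 40.1]
tcp_rot: [3.142, -0.0, 1.68]
contact_force: [-1.8, -0.7, 7.1]
opening: 0.526
```

Emit:
jog_arm --moves '[{"grip":1,"translation":[0,0,0.0015],"twist":[0,0,0]},{"grip":1,"translation":[0,0,0.0015],"twist":[0,0,0]},{"grip":1,"translation":[0,0,0.0015],"twist":[0,0,0]},{"grip":1,"translation":[0,0,0],"twist":[0,0,0]},{"grip":1,"translation":[0,0,0],"twist":[0,0,0]}]'

```text
clock: 20.73
eef_pos: [593.6, -34.9, 36.7]
tcp_rot: [3.141, 0.0, 1.68]
contact_force: [-4.5, 0.8, 16.9]
opening: 0.529
```

Emit:
jog_arm --moves '[{"grip":1,"translation":[0,0,0.001],"twist":[0,0,0]},{"grip":1,"translation":[0,0,0.001],"twist":[0,0,0]},{"grip":1,"translation":[0,0,0],"twist":[0,0,0]},{"grip":1,"translation":[0,0,0],"twist":[0,0,0]},{"grip":1,"translation":[0,0,0],"twist":[0,0,0]}]'

```text
clock: 21.15
eef_pos: [593.8, -35.0, 36.5]
tcp_rot: [3.141, 0.0, 1.68]
contact_force: [-12.2, 0.7, 35.9]
opening: 0.531
```

```bash
python3 - <<'E'
from h import *
s=r.sense();print(s['eef_pos'],s['contact_force'],s['opening'],s['tcp_rot'])
p,d=grab("side","14"); crop(p,225,325,160,250,8,"c6.png")
p,d=grab("top","14"); crop(p,270,390,140,240,6,"c7.png")
E
```

```text
[593.7684 -34.9812  36.5072] [-12.151    0.7128  35.9074] 0.5308352988769632 [3.1408 0.0002 1.68  ]
```

View pics/c6.png

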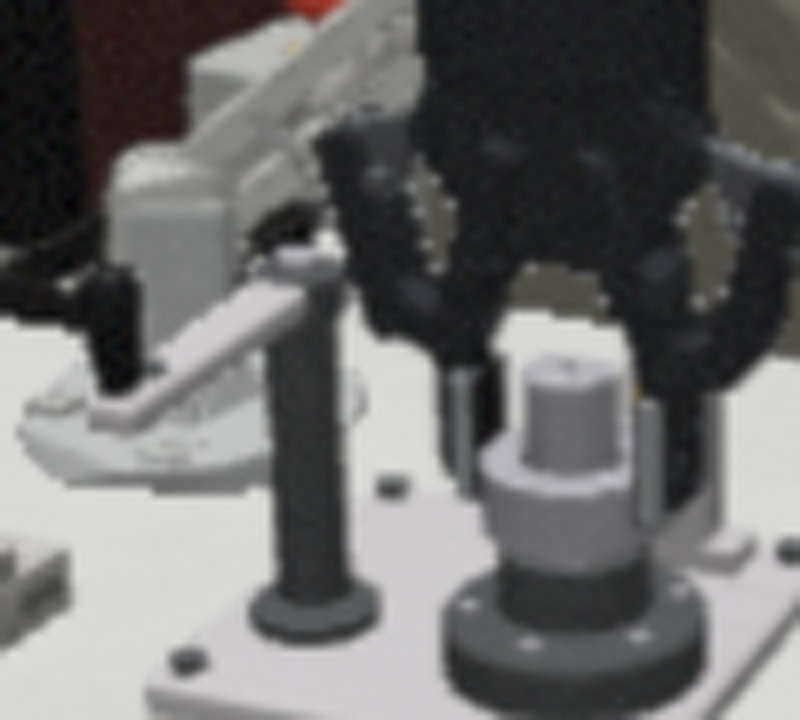

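View pics/c7.png

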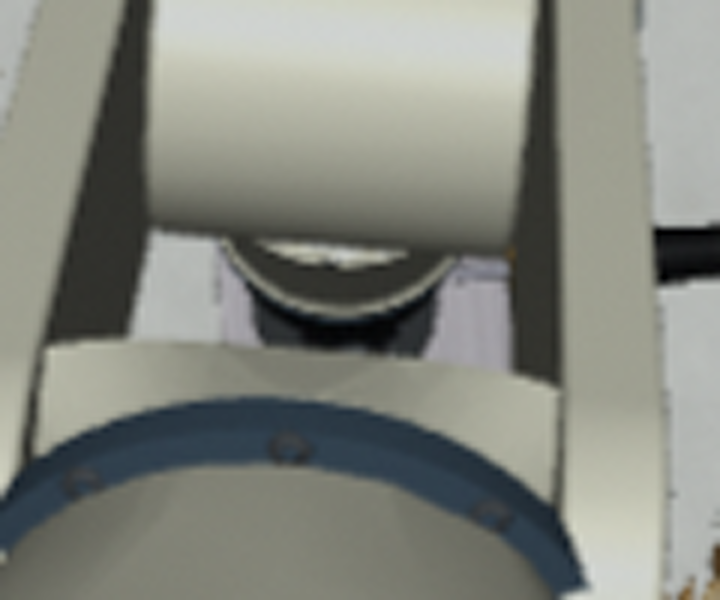

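```bash
python3 - <<'E'
from h import *
c=onz("side",[[364.4,243.7]],20)[0]
for uv,z in (((376.2,248.0),10),((364.8,244.6),10),((364.8,244.0),12)):
    w=onz("side",[uv],z)[0]; dd=w-c; print(w,np.hypot(*dd[:2]),np.degrees(np.arctan2(dd[1],dd[0]))+90)
p,_=ld("top","0"); g=255-cv2.cvtColor(p,cv2.COLOR_RGB2GRAY).astype(float)
for (u0,u1,v0,v1) in ((357,363,244,252),(351,355,245,251)):
    w=np.clip(g[v0:v1,u0:u1]-135,0,None); V,U=np.mgrid[v0:v1,u0:u1]; q=[(w*U).sum()/w.sum(),(w*V).sum()/w.sum()]; x=onz("top",[q],10)[0]
    dd=x-np.array([457.4,-87.0,10]); print(q,x,np.degrees(np.arctan2(dd[1],dd[0]))+90)
E
```

```text
[431.4995 -96.2725  10.    ] 25.74865144409118 -64.55020886066583
[ 459.1043 -100.0253   10.    ] 15.444241829969123 16.37738472969508
[458.8038 -99.0168  12.    ] 14.391875425507036 16.361602281869807
[np.float64(359.4712837837838), np.float64(247.13513513513513)] [ 461.1623 -113.9325   10.    ] 7.952490693855168
[np.float64(353.12127236580517), np.float64(247.6520874751491)] [459.6636 -98.927   10.    ] 10.746145347132952
```

Emit:
jog_arm --moves '[{"grip":1,"translation":[0,0,-0.0006],"twist":[0,0,0]},{"grip":1,"translation":[0,0,0],"twist":[0,0,0]},{"grip":1,"translation":[0,0,0],"twist":[0,0,0]},{"grip":1,"translation":[0,0,0],"twist":[0,0,0]},{"grip":1,"translation":[0,0,0],"twist":[0,0,0]}]'

```text
clock: 21.67
eef_pos: [593.7, -35.0, 36.6]
tcp_rot: [3.141, 0.0, 1.68]
contact_force: [-10.0, 0.6, 31.1]
opening: 0.532
```

```bash
python3 - <<'E'
from rig import r
print(r.sign_off())
E
```

```text
the job is handed in; nothing more can be done
None
```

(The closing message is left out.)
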